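# Clamp a coated test panel for a drip test

## Robot

A 6-joint arm with a two-finger parallel gripper is mounted at the origin on the work surface. World frame = base frame: x ahead of the robot, y to its left, z up, the work surface at z = 0. Lengths are in m, angles in rad, forces in N, time in s.
With the tool pointing down it reaches from about 0.325 to 1 m from the base axis. Payload 5.1 kg.
Tool frame: the origin (TCP) lies at the very end of the fingers, on their centre line; the grasp point (between the pads) lies manip.hold_point_z behind it (manip.hold_point_z is the distance from the TCP to the grasp point, in m); z points along the fingers, y is the line along which they close (so a half turn about z gives the same grasp; the last joint's range is limited). The gripper opens to 85 mm and grips with 20 to 120 N. Pads are 22 mm wide; open, the fingers measure 114 mm over their backs; the gripper's body (76 mm by 85 mm) begins 54 mm behind the grasp point. The pads swing forward as they close: fully open they stand 13 mm farther back than shut.
Start: joints at [-1.204, 0.124, 1.65, -0, 1.367, -0.083], TCP at [0.283, -0.585, 0.197] pointing down, gripper open.
Joint ranges: [-2.61, 2.61], [-1.02, 2.33], [0.03, 2.71], [-1.35, 4.49], [0.32, 2.68], [-2.91, 2.91]. Speed limits (rad/s): [2.57, 2.57, 3.14, 3.14, 3.14, 3.14].

## Interface

Orientations are given as [roll, pitch, yaw] about the fixed x, y, z axes, in that order (R = Rz(yaw) Ry(pitch) Rx(roll)).
In Python, from station import sensors, camera, camera_info, manip gives the robot as it stands. The module is installed in compiled form; this text tells all that it offers.
- The arm moves only by the tool apply_moves, never from a script. Its arguments are lists of equal length, an entry for each row: "delta_pos": the shift along the tool's x, y, z in mm, a list of three; "delta_rot": the turn, a rotation vector about the tool's x, y, z in degrees, a list of three; "grip": the opening, from 0 (shut) to 1 (fully open). In form: {"delta_pos": [[dx, dy, dz], ...], "delta_rot": [[ax, ay, az], ...], "grip": [grip, ...]}. A call has 1 to 12 rows; each row is the pose to reach, as a shift and turn from the pose commanded when the call began, along the tool's axes at that moment; what a row does not reach only later rows make up. A row lasts 1/8 s, in which the tool goes at most 62.5 mm and 10.7 degrees, less where a joint would pass 70% of its speed; a pose out of reach is approached as far as the arm can. A call with a gripper value outside its range is refused whole. The fingers move at their own pace and stop on an object; the grip force is fixed at half the most. Time passes only in rows, so rows that repeat a pose let the fingers close. It gives the time, the measured TCP pose, the force, the opening and the grip force at its end, in the units of the state.
- sensors.read_state(): the state, without advancing time (a new reading comes with each control period).
- camera(name): name is "side" or "top" or "wrist"; returns (picture, depth): 480x640x3 uint8, red, green, blue; 480x640 float32, m along the optical axis (not along the pixel's ray), 0 where there is no reading.
- camera_info(name): a dict with "mtx" (3x3 intrinsics, pixels), "distortion" ([k1, k2, p1, p2, k3] as OpenCV has them; the pictures are not rectified), "rvec" (rotation vector, rad) and "tvec" (3), from world to camera coordinates, as OpenCV has them; the wrist camera has in their place "hand_eye" (4x4, takes a point from camera to tool coordinates, whose origin is the TCP and whose axes are the flange's). Camera axes: x right, y down, z forward; pixel columns grow to the right and rows downward; lengths in m; the calibration is good to about 2 mm. A picture is of the moment at which its call begins: read the wrist's pose just before it. camera_info takes no time and is no camera call.
- manip.finish_job(): hands the job in; it is judged then, once.
The state is a dict: "time_s": time; "joints": joint angles; "joint_velocities": joint speeds; "joint_efforts": joint torques, N m; "eef_pos": TCP position; "ee_rot": TCP orientation; "force": force on the tool from outside, world axes, zero at the start; "moment": the same for the moment, N m; "grip_width": finger opening in m; "grasp_force": force on a finger pad.
Only numpy, scipy, OpenCV 4.12 (cv2) and the standard library are available. Lean on these libraries where they do the work, as an engineer would, in place of code of your own. Each camera call takes 0.05 s, during which the arm holds its last target. There are 200 camera calls.

## Task

Lay the blue test panel flat, blue face up, in the bed of the clamp stand, then press the red-padded lever all the way down until its catch holds it there by itself. Leave the yellow panel and everything else on the bench where it is.

Things in the scene. Friction and masses are not known exactly. Their poses are not given: they have to be found in the camera images.
- blue_panel: flat test panel, 160 x 45 x 10 mm (x, y, z), 80 g, grey with a blue top face, lying on a 2 mm thick grey-blue mat; origin at the centre of its underside, x along its length, z out of the blue face. Either end may go either way.
- bed (a point): centre of the bed floor, 20 mm above the bench, z up: a white 45 x 160 mm rectangle on a grey base. The panel's length goes along the bed's y, centre at x = y = 0. Four black corner guides, 6 mm high, inner faces at x = +-26 mm, at y = 45 to 75 mm either side of the middle; between them the long sides are open for fingers. A fixed black stop 12 mm high has its face at y = +83 mm.
- stand: the clamp stand, fixed to the bench: grey base 200 mm (x) by 255 mm (y, -150 to +105 mm), 20 mm thick; origin on the bench under the bed centre, axes as the bed's. The lever's hinge axis runs along y at x = +85 mm, 30 mm above the bed floor. A brass catch stands outside (-y) of the arm's middle, 40 mm above the bed floor.
- jaw_lip (a point): middle of the front edge of the aluminium jaw at the bed's -y end, on the lip's top, 17 mm above the bed floor; lip 44 mm wide, 5 mm thick. Lever up: edge at bed y = -95 mm, clear of the panel. Pressing the lever slides it 22 mm towards +y, so that the lip passes 2 mm above the panel's end and its face (10 mm behind the edge) pushes back a panel lying too near.
- lever_pad (a point): centre of the top face of the red pad (56 x 36 mm) at the lever's free end, 162 mm from the hinge axis towards the bed's -x and 10 mm above the arm's midline, at bed y = -115 mm. Lever up: the pad slopes, about 110 mm above the bed floor. Latched: level, 40 mm above the bed floor, at bed x = -77 mm. Pressing takes up to about 15 N.
- clamp_lever (a joint): angle of the clamp lever: 0 raised (sprung up), 0.45 rad fully down on its stop, where the catch holds it; let go short of about 0.41 it springs back up
- yellow_panel: the other test panel, same size (160 x 45 x 10 mm, origin at the centre of its underside, long axis x) and grey body as the blue one, but with a yellow top face; a bystander
- beaker: empty glass beaker, 68 mm across, 85 mm tall, origin at the centre of its underside; a bystander
- wash_bottle: white plastic bottle with red cap, 68 mm across, about 170 mm tall, origin at the centre of its underside; a bystander
- tongs: pair of wooden tongs lying flat, 210 x 36 x 12 mm, origin at the centre of the underside, long axis x; a bystander
- pipette: grey and white hand pipette lying down, about 280 mm long and 24 mm high, origin on its underside near its middle, long axis x; a bystander
- pen_box: flat yellow box, 160 x 80 x 22 mm, origin at the centre of its underside; a bystander
- tip_box: blue plastic box, 120 x 85 x 60 mm, origin at the centre of its underside; a bystander
There are look-alikes about, which are no part of the job. What is shaped like the blue_panel but turquoise is not meant.

How it is judged:
By the outcome, as a careful person would: the job done as asked, in the order asked, and still so for the second after the job is handed in, with the robot touching nothing.
It also fails if it takes over 48 s, if anything falls off the work surface, if the arm or the gripper's body presses on something with over 40 N, if the wrist force passes 120 N, or if a joint passes its speed limit or range.

## Working session

There is one attempt and no reset: what is moved stays moved. The work goes in short steps, Python scripts to look and compute and a tool call to move; the robot and the scene stay as the last step left them, time stands still between calls to the robot, and variables do not carry over. Pictures are saved under pics/ and viewed, at most 11 in all, crops included, and the job is handed in when it is done.

Besides the shell and the picture viewer there is one more tool, called after "Emit:" as name(argument=value, ...) on one line, values as JSON. apply_moves: Moves the arm, as the interface text tells. Its arguments: {"type":"object","properties":{"delta_pos":{"type":"array"},"delta_rot":{"type":"array"},"grip":{"type":"array"}},"required":["delta_pos","delta_rot","grip"]}

```bash
mkdir -p pics
cat > h.py <<'E'
import numpy as np, cv2
from station import sensors, camera, camera_info, manip
from scipy.spatial.transform import Rotation as R
def cam(name):
    i=camera_info(name); K=np.array(i["mtx"],float); d=np.array(i["distortion"],float)
    if name=="wrist":
        s=sensors.read_state(); T=np.eye(4); T[:3,:3]=R.from_euler('xyz',s["ee_rot"]).as_matrix(); T[:3,3]=s["eef_pos"]
        M=T@np.array(i["hand_eye"]); 
    else:
        M=np.eye(4); r=cv2.Rodrigues(np.array(i["rvec"],float))[0]; M[:3,:3]=r.T; M[:3,3]=-r.T@np.array(i["tvec"],float).ravel()
    return K,d,M
def rays(c,uv):
    K,d,M=c; p=cv2.undistortPoints(np.array(uv,float).reshape(-1,1,2),K,d).reshape(-1,2)
    return M[:3,3],np.c_[p,np.ones(len(p))]@M[:3,:3].T
def onplane(c,uv,z):
    o,r=rays(c,uv); return o+r*((z-o[2])/r[:,2])[:,None]
def withdepth(c,uv,dep):
    o,r=rays(c,uv); uv=np.array(uv,int).reshape(-1,2); return o+r*dep[uv[:,1],uv[:,0]][:,None]
def save(n,im): cv2.imwrite("pics/"+n,cv2.cvtColor(im,cv2.COLOR_RGB2BGR))
E
python3 - <<'E'
from h import *
for n in("top","side"):
    im,d=camera(n); save(n+"0.png",im); np.savez("pics/"+n+"0.npz",im=im,d=d); print(n,cam(n)[2].round(3).tolist())
s=sensors.read_state();print({k:np.round(v,3).tolist() for k,v in s.items()}, manip.hold_point_z); print(camera_info("wrist"))
E
```

```text
top [[0.018, -0.998, 0.066, 0.411], [-1.0, -0.018, -0.01, 0.019], [0.012, -0.066, -0.998, 1.574], [0.0, 0.0, 0.0, 1.0]]
side [[-0.991, -0.108, 0.08, 0.422], [-0.134, 0.718, -0.684, 0.994], [0.016, -0.688, -0.725, 1.16], [0.0, 0.0, 0.0, 1.0]]
{'time_s': 0.1, 'joints': [-1.204, 0.124, 1.651, -0.0, 1.367, -0.083], 'joint_velocities': [-0.001, -0.001, -0.002, -0.001, -0.0, 0.0], 'joint_efforts': [0.001, -42.493, -36.665, -0.0, 0.004, -0.0], 'eef_pos': [0.282, -0.585, 0.196], 'ee_rot': [-3.14, -0.0, 0.45], 'force': [0.048, 0.583, -0.013], 'moment': [0.007, -0.008, 0.046], 'grasp_force': 0.0, 'grip_width': 0.085} 0.0187
{'mtx': array([[362.51654673,   0.        , 321.07913877],
       [  0.        , 362.51654673, 240.91222979],
       [  0.        ,   0.        ,   1.        ]]), 'distortion': array([0.0028636, 0.       , 0.       , 0.       , 0.       ]), 'hand_eye': array([[ 4.56104197e-04, -9.46740363e-01, -3.21997634e-01,
         8.28475270e-02],
       [ 9.99999358e-01,  7.65874421e-04, -8.35348757e-04,
         5.83219366e-04],
       [ 1.03746814e-03, -3.21997046e-01,  9.46740105e-01,
        -1.76490875e-01],
       [ 0.00000000e+00,  0.00000000e+00,  0.00000000e+00,
         1.00000000e+00]])}
```

View pics/top0.png

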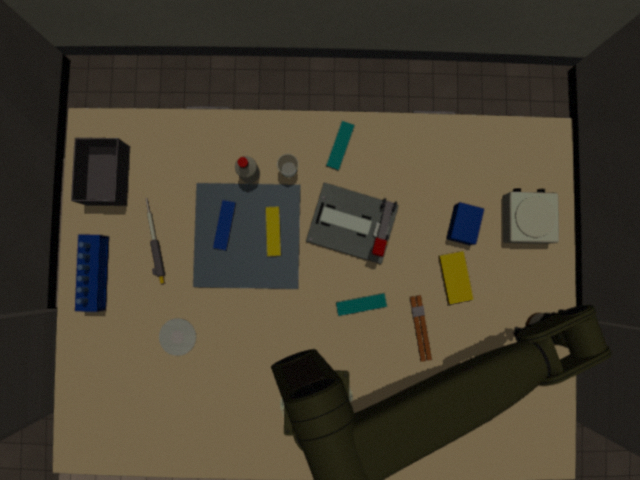

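View pics/side0.png

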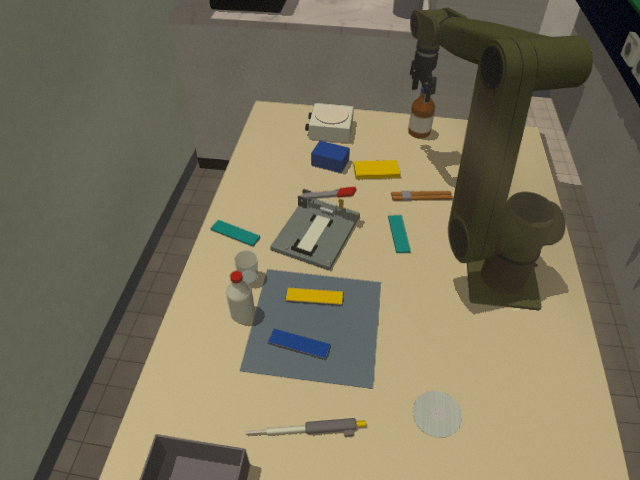

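Top view: blue panel at (225,225) on the mat and yellow panel at (273,231). Turquoise bars at (340,146) and (361,304) are the look-alikes, and the blue boxes at (466,223) and (91,273) are the wrong shape. (225,225) is the only thin, 160x45 bar with a truly blue face lying on the mat, so it fits. The stand is at (352,222), red pad (380,246).

```bash
cat >> h.py <<'E'
def rect(mask,roi=None):
    m=np.zeros_like(mask,np.uint8)
    if roi: x0,y0,x1,y1=roi; m[y0:y1,x0:x1]=mask[y0:y1,x0:x1]
    else: m=mask.astype(np.uint8)
    cs,_=cv2.findContours(m,cv2.RETR_EXTERNAL,cv2.CHAIN_APPROX_NONE); c=max(cs,key=cv2.contourArea)
    return c.reshape(-1,2)
def describe(c,cont,z):
    P=onplane(c,cont,z)[:,:2]; (x,y),(w,h),a=cv2.minAreaRect((P*1000).astype(np.float32))
    if w<h: w,h,a=h,w,a+90
    return np.round([x,y,w,h,(a+90)%180-90],1)
def hsv(im): return cv2.cvtColor(im,cv2.COLOR_RGB2HSV)
E
python3 - <<'E'
from h import *
S={}
for n,rb,rw,rr in(("top",(205,190,245,260),(310,195,385,245),(365,230,395,265)),("side",(260,320,340,365),(285,205,340,260),(330,180,362,200))):
    f=np.load(f"pics/{n}0.npz"); im,d=f["im"],f["d"]; c=cam(n); H=hsv(im)
    masks=dict(blue=((H[...,0]>100)&(H[...,0]<130)&(H[...,1]>160),rb,.012),white=((H[...,1]<60)&(H[...,2]>(90 if n=="top" else 150)),rw,.02),red=(((H[...,0]<8)|(H[...,0]>172))&(H[...,1]>150),rr,.13))
    for k,(m,r,z) in masks.items():
        ct=rect(m,r); M=cv2.moments(ct); u=(M['m10']/M['m00'],M['m01']/M['m00'])
        S[n,k]=rays(c,[u]); print(n,k,np.round(u,1),describe(c,ct,z),withdepth(c,[u],d).round(3))
for k in("blue","white","red"):
    (o1,r1),(o2,r2)=S["top",k],S["side",k]; A=np.c_[r1[0],-r2[0]]; t=np.linalg.lstsq(A,o2-o1,rcond=None)[0]
    print(k,(o1+r1[0]*t[0]).round(4),(o2+r2[0]*t[1]).round(4))
f=np.load("pics/top0.npz")["im"][180:270,180:420]; save("crop.png",cv2.convertScaleAbs(cv2.resize(f,None,fx=3.3,fy=3.3,interpolation=2),alpha=1.6))
E
```

```text
top blue [223.8 224.7] [560.7 308.  155.5  41.3  -9.6] [[0.561 0.308 0.012]]
top white [345.6 220.3] [581.6 -84.2 160.3  45.5  74.3] [[ 0.581 -0.084  0.019]]
top red [378.8 246.8] [ 492.3 -177.1   52.5   36.   -15.3] [[ 0.492 -0.176  0.136]]
side blue [299.1 342.7] [560.8 307.3 155.2  41.9  -9.4] [[0.56  0.307 0.011]]
side white [313.2 232.8] [580.4 -88.9 152.2  44.9  74.1] [[ 0.581 -0.084  0.021]]
side red [346.  191.6] [ 491.6 -171.4   57.4   41.8    8.8] [[ 0.492 -0.174  0.127]]
blue [0.5606 0.3078 0.0123] [0.5602 0.3078 0.0123]
white [ 0.5812 -0.0837  0.022 ] [ 0.5808 -0.0837  0.022 ]
red [ 0.4924 -0.1774  0.1243] [ 0.492  -0.1774  0.1243]
```

View pics/crop.png

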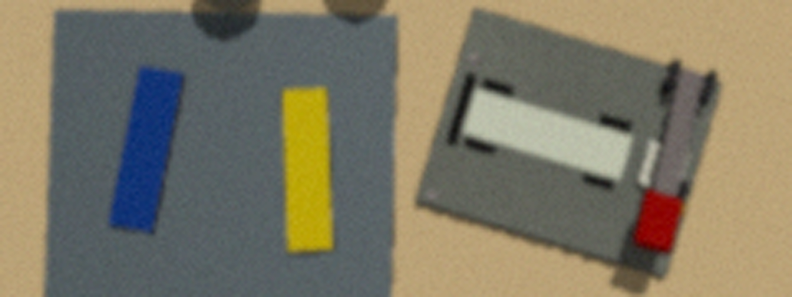

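Crop: the left bar, centred near (147,150), is plain blue, the one next to it is yellow, and the white bed is at (550,135). So (225,225) in the top view is confirmed as the blue panel. Heights agree with the text: panel top 12 mm, bed about 20 mm. Next I go over the bed for a wrist look.

```bash
cat >> h.py <<'E'
def go(x,y,z,yaw):
    s=sensors.read_state(); A=R.from_euler('xyz',s["ee_rot"]); B=R.from_euler('xyz',[np.pi,0,np.radians(yaw)])
    print("dpos",(A.inv().apply(np.array([x,y,z])-s["eef_pos"])*1000).round(1),"drot",np.degrees((A.inv()*B).as_rotvec()).round(2))
E
python3 -c "
from h import *
go(.283,-.585,.29,25.8);go(.581,-.084,.29,74.3)"
```

```text
dpos [  0.5   0.3 -94.1] drot [-0.1  -0.01 -0.03]
dpos [ 486.7 -321.3  -93.5] drot [ -0.09  -0.05 -48.53]
```

Emit:
apply_moves(delta_pos=[[0,0,-60],[0,0,-94],[487,-321,-94],[487,-321,-94],[487,-321,-94],[487,-321,-94],[487,-321,-94],[487,-321,-94],[487,-321,-94],[487,-321,-94],[487,-321,-94],[487,-321,-94]], delta_rot=[[0,0,0],[0,0,0],[0,0,-48.5],[0,0,-48.5],[0,0,-48.5],[0,0,-48.5],[0,0,-48.5],[0,0,-48.5],[0,0,-48.5],[0,0,-48.5],[0,0,-48.5],[0,0,-48.5]], grip=[0.7,0.7,0.7,0.7,0.7,0.7,0.7,0.7,0.7,0.7,0.7,0.7])

```text
time_s: 1.6
eef_pos: [0.5823, -0.0816, 0.2902]
ee_rot: [-3.14, -0.0, 1.3]
force: [0.0, -0.5, 0.5]
grip_width: 0.0597
grasp_force: 0.0
```

Emit:
apply_moves(delta_pos=[[0,0,0],[0,0,0]], delta_rot=[[0,0,0],[0,0,0]], grip=[0.7,0.7])

```text
time_s: 1.85
eef_pos: [0.581, -0.0858, 0.2908]
ee_rot: [-3.141, 0.001, 1.295]
force: [0.1, -0.1, -0.6]
grip_width: 0.0597
grasp_force: 0.0
```

Run:
```python
from h import *
c=cam("wrist"); im,d=camera("wrist"); s=sensors.read_state(); print(s["eef_pos"],s["ee_rot"],s["grip_width"])
np.savez("pics/w1.npz",im=im,d=d,M=c[2]); save("w1.png",im)
```

```text
[ 0.58098884 -0.08598009  0.29093995] [-3.14133013e+00  4.88460387e-04  1.29440017e+00] 0.05952551393210108
```

View pics/w1.png

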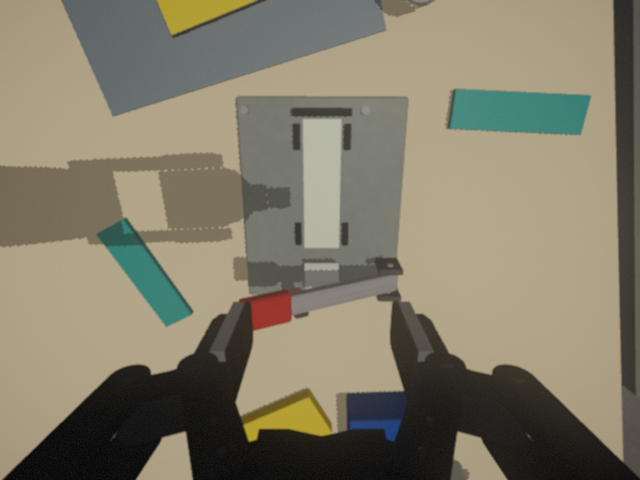

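The wrist view shows the white bed at (322,182), the stop above it at (322,112), the jaw at (322,272), the red pad at (268,310) and the fingertips near (240,310) and (402,310).

Run:
```python
from h import *
f=np.load("pics/w1.npz"); im,d,M=f["im"],f["d"],f["M"]; K,D,_=cam("wrist"); c=(K,D,M); H=hsv(im)
ct=rect((H[...,1]<60)&(H[...,2]>170),(290,112,360,255)); print(describe(c,ct,.02)); m=np.mean(ct,0); print(ct.min(0),ct.max(0),withdepth(c,[m],d))
ct=rect((H[...,2]<60),(285,104,360,117)); print("stop",ct.min(0),ct.max(0),withdepth(c,[ct.mean(0)],d), describe(c,ct,.032))
ct=rect(((H[...,0]<8)|(H[...,0]>172))&(H[...,1]>150)&(H[...,2]>110),(225,280,305,340)); print("pad",withdepth(c,[ct.mean(0)],d),describe(c,ct,.125))
# fingertip in tool frame
Minv=np.linalg.inv(M@np.linalg.inv(np.array(camera_info("wrist")["hand_eye"])))
v,u=np.mgrid[290:420:2,180:460:2]; uv=np.c_[u.ravel(),v.ravel()]; P=withdepth(c,uv,d); dd=d[uv[:,1],uv[:,0]]
T=P@Minv[:3,:3].T+Minv[:3,3]; T=T[(dd>.05)&(dd<.22)]
for s in(1,-1):
    t=T[(T[:,1]*s>0)&(abs(T[:,1])<.06)]; i=t[:,2]>t[:,2].max()-.004; print("tip z",t[:,2].max(),t[i].mean(0),t[i].min(0),t[i].max(0))
# base top height samples
print(withdepth(c,[(265,150),(265,220),(375,150),(375,220),(322,150),(322,220)],d).round(4))
```

```text
[581.7 -84.2 158.9  43.8  74.1]
[303 119] [340 247] [[ 0.58327144 -0.07851168  0.02106794]]
stop [297 114] [297 114] [[0.5780312  0.00499939 0.03167537]] [578.1   5.    0.    0.    0. ]
pad [[ 0.49967475 -0.1768862   0.12946118]] [ 498.5 -179.6   49.4   34.5   -2.4]
tip z -0.03918000512072556 [ 0.00109001  0.03055276 -0.04125883] [-0.00903951  0.03027716 -0.04316269] [ 0.01064797  0.03220418 -0.03918001]
tip z -0.039421554367790934 [-0.0006219  -0.02931198 -0.04149614] [-0.01065649 -0.02945745 -0.04314655] [ 0.00970778 -0.02903217 -0.03942155]
[[ 0.5282 -0.0233  0.019 ]
 [ 0.5007 -0.1057  0.0207]
 [ 0.6556 -0.0593  0.0189]
 [ 0.6359 -0.1442  0.0192]
 [ 0.5943 -0.0418  0.0205]
 [ 0.5708 -0.1253  0.0212]]
```

Run:
```python
from h import *
f=np.load("pics/w1.npz"); im,d,M=f["im"],f["d"],f["M"]; K,D,_=cam("wrist"); c=(K,D,M)
he=np.array(camera_info("wrist")["hand_eye"]); Minv=np.linalg.inv(M@np.linalg.inv(he))
for u in(225,235,245):
    uv=[(u,v) for v in range(295,400,10)]; T=withdepth(c,uv,d)@Minv[:3,:3].T+Minv[:3,3]; print(u,(T*1000).round(0).tolist())
c=cam("side"); im,d=camera("side"); s=sensors.read_state()
v,u=np.mgrid[0:480,0:640]; uv=np.c_[u.ravel(),v.ravel()]; P=withdepth(c,uv,d)-s["eef_pos"]
A=R.from_euler('xyz',s["ee_rot"]); T=A.inv().apply(P); k=(abs(T[:,0])<.05)&(abs(T[:,1])<.07)&(T[:,2]<.04)&(T[:,2]>-.16)&(d.ravel()>.1)
T=T[k]; print(T[:,2].max()); 
for a in np.arange(-.12,.03,.01):
    t=T[(T[:,2]>=a)&(T[:,2]<a+.01)]; print(round(a,3),len(t), (t.min(0)*1000).round() if len(t) else '',(t.max(0)*1000).round() if len(t) else '')
```

```text
225 [[-158.0, -138.0, 291.0], [-174.0, -139.0, 291.0], [6.0, -39.0, -47.0], [11.0, -35.0, -61.0], [11.0, -33.0, -68.0], [11.0, -32.0, -73.0], [9.0, -31.0, -76.0], [6.0, -31.0, -78.0], [2.0, -31.0, -78.0], [12.0, -26.0, -94.0], [17.0, -23.0, -103.0]]
235 [[-158.0, -124.0, 291.0], [12.0, -34.0, -48.0], [10.0, -33.0, -53.0], [10.0, -31.0, -60.0], [11.0, -30.0, -68.0], [7.0, -30.0, -68.0], [5.0, -29.0, -70.0], [1.0, -30.0, -71.0], [-2.0, -29.0, -73.0], [-5.0, -29.0, -74.0], [-8.0, -29.0, -75.0]]
245 [[-159.0, -110.0, 292.0], [10.0, -30.0, -46.0], [9.0, -29.0, -51.0], [5.0, -29.0, -52.0], [2.0, -29.0, -55.0], [-2.0, -30.0, -54.0], [-5.0, -29.0, -57.0], [-9.0, -29.0, -58.0], [-296.0, -118.0, 291.0], [-316.0, -120.0, 292.0], [-335.0, -121.0, 291.0]]
-0.036958894543997874
-0.12 135 [ -15.  -67. -120.] [  20.   66. -110.]
-0.11 105 [ -17.  -66. -110.] [  21.   63. -100.]
-0.1 120 [ -11.  -64. -100.] [ 18.  61. -90.]
-0.09 57 [-10. -62. -90.] [ 17.  60. -80.]
-0.08 45 [-11. -45. -80.] [ 15.  40. -70.]
-0.07 42 [-16. -45. -70.] [ 14.  43. -60.]
-0.06 41 [-12. -45. -60.] [ 14.  42. -50.]
-0.05 33 [-10. -41. -50.] [ 17.  44. -41.]
-0.04 2 [ -5. -31. -39.] [  8.  31. -37.]
-0.03 0  
-0.02 0  
-0.01 0  
-0.0 0  
0.01 0  
0.02 0
```

Both the wrist and side cameras put the fingertips 38 mm behind the reported TCP at 60 mm opening, so I'll plan with that measured offset. On to the blue panel.

```bash
python3 -c "
from h import *
go(.5607,.3078,.2,-9.6)"
```

```text
dpos [ 373.4 -127.1   90.9] drot [1.000e-02 2.000e-02 8.375e+01]
```

Emit:
apply_moves(delta_pos=[[373,-127,0],[373,-127,0],[373,-127,0],[373,-127,0],[373,-127,0],[373,-127,0],[373,-127,91],[373,-127,91],[373,-127,91],[373,-127,91],[373,-127,91],[373,-127,91]], delta_rot=[[0,0,83.8],[0,0,83.8],[0,0,83.8],[0,0,83.8],[0,0,83.8],[0,0,83.8],[0,0,83.8],[0,0,83.8],[0,0,83.8],[0,0,83.8],[0,0,83.8],[0,0,83.8]], grip=[0.53,0.53,0.53,0.53,0.53,0.53,0.53,0.53,0.53,0.53,0.53,0.53])

```text
time_s: 3.45
eef_pos: [0.5615, 0.3086, 0.2022]
ee_rot: [-3.14, -0.003, -0.167]
force: [0.4, 0.1, 0.3]
grip_width: 0.0454
grasp_force: 0.0
```

Emit:
apply_moves(delta_pos=[[0,0,0],[0,0,0]], delta_rot=[[0,0,0],[0,0,0]], grip=[0.53,0.53])

```text
time_s: 3.7
eef_pos: [0.5605, 0.3089, 0.2003]
ee_rot: [-3.141, -0.0, -0.166]
force: [0.2, -0.1, 0.2]
grip_width: 0.0455
grasp_force: 0.0
```

```bash
cat >> h.py <<'E'
def tips():
    for n in("wrist","side"):
        c=cam(n); s=sensors.read_state(); im,d=camera(n)
        v,u=np.mgrid[0:480,0:640]; uv=np.c_[u.ravel(),v.ravel()]
        T=R.from_euler('xyz',s["ee_rot"]).inv().apply(withdepth(c,uv,d)-s["eef_pos"])
        k=(abs(T[:,0])<.02)&(abs(T[:,1])<.07)&(T[:,2]<-.02)&(T[:,2]>-.06)&(d.ravel()>.1); T=T[k]
        t=T[T[:,2]>T[:,2].max()-.008]; print(n,"tips z",np.sort(T[:,2])[-5:].round(4),(t.min(0)*1000).round(),(t.max(0)*1000).round())
E
python3 - <<'E'
from h import *
tips()
s=sensors.read_state(); print(s["eef_pos"],s["ee_rot"],s["grip_width"])
c=cam("wrist"); im,d=camera("wrist"); H=hsv(im); ct=rect((H[...,0]>100)&(H[...,0]<130)&(H[...,1]>160)&(H[...,2]>60),(150,0,500,300))
print(ct.min(0),ct.max(0),describe(c,ct,.012),withdepth(c,[ct.mean(0)],d)); save("w2.png",im)
E
```

```text
wrist tips z [-0.036  -0.0359 -0.0359 -0.0358 -0.0355] [-10. -33. -43.] [ 12.  35. -36.]
side tips z [-0.0405 -0.0403 -0.0398 -0.0391 -0.0383] [-12. -35. -46.] [ -1.  29. -38.]
[0.56039148 0.30894633 0.20002206] [ 3.14157353e+00  4.90861393e-05 -1.66109719e-01] 0.04502943190966134
[303 155] [342 263] [551.2 309.2 114.5  39.8  -9.3] [[0.5646404  0.30770181 0.01332607]]
```

View pics/w2.png

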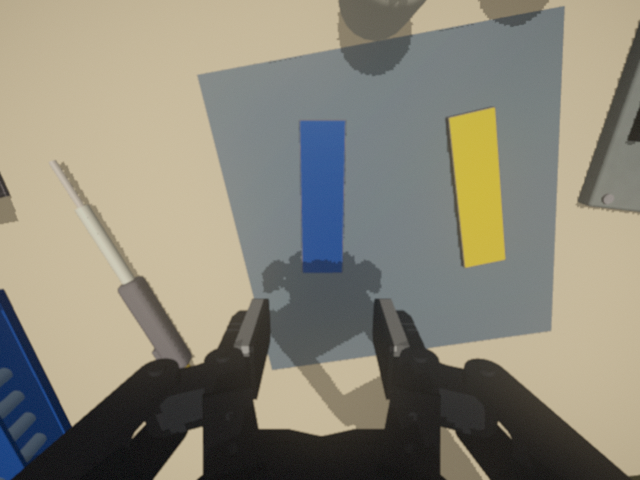

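The wrist view shows the blue panel at (322,196), the yellow one at (477,187) and the fingers at (255,330) and (390,330), clear of both. I'll refine the pose from the panel's corners.

Run:
```python
from h import *
c=cam("wrist"); im,d=camera("wrist"); H=hsv(im); ct=rect((H[...,0]>105)&(H[...,0]<128)&(H[...,1]>150),(285,100,360,285))
print(ct.min(0),ct.max(0),describe(c,ct,.012)); x,y,_,_,a=describe(c,ct,.012)
go(x/1000,y/1000,.03,a); go(x/1000,y/1000,-.031,a)
```

```text
[302 122] [342 270] [562.3 307.2 153.6  40.7  -9.4]
dpos [  2.3   1.4 169.9] drot [ 0.01  0.01 -0.12]
dpos [  2.3   1.4 230.9] drot [ 0.01  0.01 -0.12]
```

Emit:
apply_moves(delta_pos=[[1,1,60],[1,1,120],[1,1,170],[1,1,200],[1,1,218],[1,1,226],[1,1,226],[1,1,226]], delta_rot=[[0,0,0],[0,0,0],[0,0,0],[0,0,0],[0,0,0],[0,0,0],[0,0,0],[0,0,0]], grip=[0.78,0.78,0.78,0.78,0.78,0.78,0.78,0.78])

```text
time_s: 4.9
eef_pos: [0.5626, 0.3084, -0.0242]
ee_rot: [-3.14, -0.002, -0.166]
force: [0.8, -0.1, 0.7]
grip_width: 0.0667
grasp_force: 0.0
```

Run:
```python
from h import *
s=sensors.read_state(); print(s["eef_pos"],s["grip_width"],s["force"])
tips()
c=cam("wrist"); im,d=camera("wrist"); save("w3.png",im)
```

```text
[ 0.56255759  0.30835993 -0.02420491] 0.06674059959991363 [ 0.75725202 -0.10540424  0.70406232]
wrist tips z [-0.024  -0.024  -0.0239 -0.0239 -0.0238] [-20. -70. -29.] [ 20.  70. -24.]
side tips z [-0.0212 -0.021  -0.0207 -0.0205 -0.0201] [-20. -70. -28.] [ 20.  70. -20.]
```

View pics/w3.png

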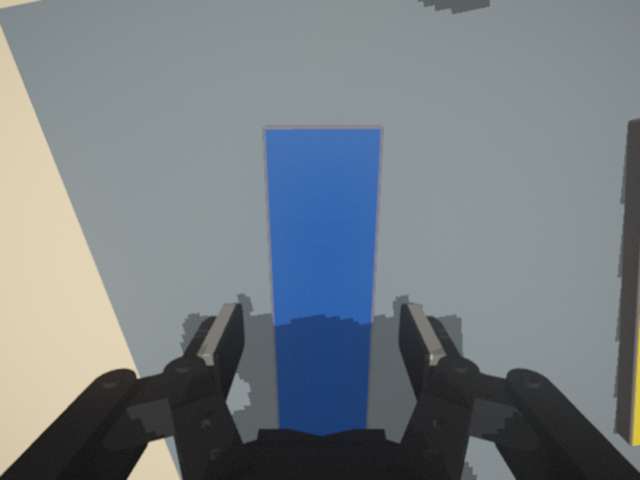

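The fingers straddle the panel, left tip (237,310), right tip (408,310), still slightly high. Lower 7 mm, then close.

Emit:
apply_moves(delta_pos=[[0,0,7],[0,0,7],[0,0,7],[0,0,7],[0,0,7],[0,0,7],[0,0,7],[0,0,7]], delta_rot=[[0,0,0],[0,0,0],[0,0,0],[0,0,0],[0,0,0],[0,0,0],[0,0,0],[0,0,0]], grip=[0.78,0.78,0.4,0.4,0.4,0.4,0.4,0.4])

```text
time_s: 6.05
eef_pos: [0.5616, 0.3079, -0.0327]
ee_rot: [-3.141, -0.001, -0.166]
force: [0.8, 0.5, 1.8]
grip_width: 0.0432
grasp_force: 61.8
```

Emit:
apply_moves(delta_pos=[[0,0,-30],[0,0,-90],[0,0,-150],[0,0,-210],[0,0,-230],[0,0,-230]], delta_rot=[[0,0,0],[0,0,0],[0,0,0],[0,0,0],[0,0,0],[0,0,0]], grip=[0.4,0.4,0.4,0.4,0.4,0.4])

```text
time_s: 6.8
eef_pos: [0.5617, 0.308, 0.198]
ee_rot: [-3.14, -0.002, -0.166]
force: [-0.6, -0.1, -2.1]
grip_width: 0.043
grasp_force: 61.6
```

```bash
python3 -c "
from h import *
go(.5815,-.084,.2,74.2)"
```

```text
dpos [ 84.4 383.3  -2.3] drot [ 2.000e-02 -1.300e-01 -8.373e+01]
```

Emit:
apply_moves(delta_pos=[[84,383,-2],[84,383,-2],[84,383,-2],[84,383,-2],[84,383,-2],[84,383,-2],[84,383,-2],[84,383,-2],[84,383,-2],[84,383,-2],[84,383,-2],[84,383,-2]], delta_rot=[[0,0,-83.7],[0,0,-83.7],[0,0,-83.7],[0,0,-83.7],[0,0,-83.7],[0,0,-83.7],[0,0,-83.7],[0,0,-83.7],[0,0,-83.7],[0,0,-83.7],[0,0,-83.7],[0,0,-83.7]], grip=[0.4,0.4,0.4,0.4,0.4,0.4,0.4,0.4,0.4,0.4,0.4,0.4])

```text
time_s: 8.3
eef_pos: [0.5807, -0.0834, 0.1989]
ee_rot: [-3.141, 0.0, 1.295]
force: [0.4, -0.7, -1.3]
grip_width: 0.0433
grasp_force: 61.6
```

Emit:
apply_moves(delta_pos=[[0,0,0],[0,0,0]], delta_rot=[[0,0,0],[0,0,0]], grip=[0.4,0.4])

```text
time_s: 8.55
eef_pos: [0.5808, -0.0838, 0.1992]
ee_rot: [3.141, 0.0, 1.294]
force: [0.2, -0.1, -0.7]
grip_width: 0.0433
grasp_force: 61.6
```

Run:
```python
from h import *
s=sensors.read_state(); print(s["eef_pos"],s["ee_rot"],s["grip_width"])
for n in("wrist","side"):
    c=cam(n); im,d=camera(n); H=hsv(im); save(n+"4.png",im); np.savez(f"pics/{n}4.npz",im=im,d=d,M=c[2])
    v,u=np.mgrid[0:480,0:640]; P=withdepth(c,np.c_[u.ravel(),v.ravel()],d).reshape(480,640,3)
    m=(H[...,0]>100)&(H[...,0]<130)&(H[...,1]>130)&(P[...,2]>.19)&(P[...,2]<.3)&(np.hypot(P[...,0]-.58,P[...,1]+.08)<.12)
    q=P[m]; T=R.from_euler('xyz',s["ee_rot"]).inv().apply(q-s["eef_pos"])*1000
    print(n,m.sum(),T.min(0),T.max(0)); A=np.c_[T[:,:2],np.ones(len(T))]; print("plane z=ax+by+c",np.linalg.lstsq(A,T[:,2],rcond=None)[0])
```

```text
[ 0.58076281 -0.08377206  0.19920343] [3.14129336e+00 2.32052198e-05 1.29448929e+00] 0.04334970109133437
wrist 32184 [-59.19967917 -21.07380374 -46.85009874] [ 79.09211572  22.08602037 -41.85629608]
plane z=ax+by+c [ 3.85978172e-04  1.56999636e-03 -4.45624217e+01]
side 311 [ -78.25852025  -20.57089159 -100.28095537] [ 80.02896357  20.92415671 -39.80686156]
plane z=ax+by+c [ 2.66943698e-03  3.80518788e-02 -4.52586056e+01]
```

View pics/wrist4.png

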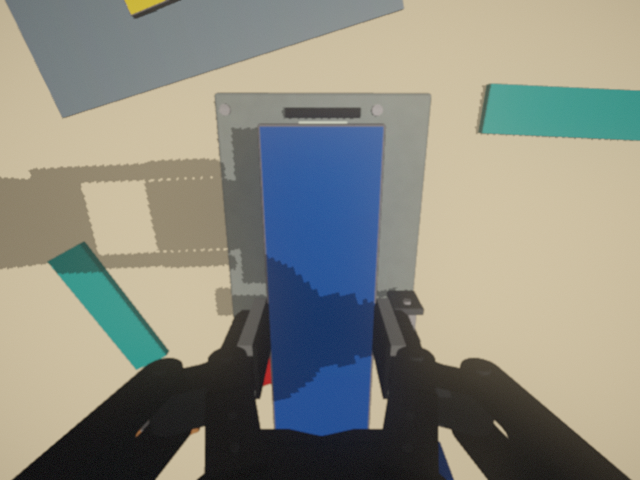

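The held panel is level, with its centre 0.5 mm from the TCP and its underside 34.6 mm behind it. The stop at (322,112) and the bed line up ahead of it. Lowering onto the bed.

```bash
python3 -c "
from h import *
go(.5814,-.0845,-.0137,74.2)"
```

```text
dpos [ -0.5   0.8 212.8] drot [ 0.01 -0.   -0.03]
```

Emit:
apply_moves(delta_pos=[[-0.5,0.8,60],[-0.5,0.8,120],[-0.5,0.8,165],[-0.5,0.8,190],[-0.5,0.8,202],[-0.5,0.8,208],[-0.5,0.8,208],[-0.5,0.8,208]], delta_rot=[[0,0,0],[0,0,0],[0,0,0],[0,0,0],[0,0,0],[0,0,0],[0,0,0],[0,0,0]], grip=[0.4,0.4,0.4,0.4,0.4,0.4,0.4,0.4])

```text
time_s: 9.65
eef_pos: [0.5825, -0.0848, -0.0075]
ee_rot: [3.139, -0.0, 1.295]
force: [-1.0, -0.4, -1.1]
grip_width: 0.0432
grasp_force: 61.6
```

```bash
python3 -c "
from h import *
go(.5814,-.0845,-.0142,74.2)"
```

```text
dpos [ 0.  -1.2  6.7] drot [ 0.15 -0.01 -0.03]
```

Emit:
apply_moves(delta_pos=[[0,0,3],[0,0,5.5],[0,0,6],[0,0,6]], delta_rot=[[0,0,0],[0,0,0],[0,0,0],[0,0,0]], grip=[0.4,0.4,0.4,0.4])

```text
time_s: 10.15
eef_pos: [0.5814, -0.0846, -0.0147]
ee_rot: [-3.141, 0.0, 1.295]
force: [-1.8, 0.6, 2.1]
grip_width: 0.0435
grasp_force: 61.9
```

Emit:
apply_moves(delta_pos=[[0,0,0],[0,0,0],[0,0,0],[0,0,-30],[0,0,-90],[0,0,-150],[0,0,-210],[0,0,-230],[0,0,-230]], delta_rot=[[0,0,0],[0,0,0],[0,0,0],[0,0,0],[0,0,0],[0,0,0],[0,0,0],[0,0,0],[0,0,0]], grip=[0.78,0.78,0.78,0.78,0.6,0.4,0,0,0])

```text
time_s: 11.28
eef_pos: [0.5822, -0.0848, 0.2166]
ee_rot: [3.138, -0.0, 1.295]
force: [-0.6, 0.1, -0.2]
grip_width: -0.0001
grasp_force: 0.0
```

Run:
```python
from h import *
for n,roi in(("top",(305,190,390,250)),("wrist",(230,80,420,285))):
    c=cam(n); im,d=camera(n); H=hsv(im); m=(H[...,0]>105)&(H[...,0]<128)&(H[...,1]>150)
    try: ct=rect(m,roi); print(n,ct.min(0),ct.max(0),describe(c,ct,.03),withdepth(c,[ct.mean(0)],d))
    except Exception as e: print(n,e)
save("w5.png",im)
tips()
go(.4785,-.172,.20,74.2)
```

```text
top [352 218] [370 233] [ 567.6 -131.6   53.5   42.7   72.6] [[ 0.56707071 -0.13281113  0.02848912]]
wrist [301 140] [342 273] [579.1 -91.2 138.9  40.5  74.2] [[ 0.58216294 -0.078847    0.02969901]]
wrist tips z [-0.0377 -0.0376 -0.0375 -0.0375 -0.0371] [  6. -13. -45.] [ 12.  14. -37.]
side tips z [-0.0356 -0.035  -0.0339 -0.0338 -0.0334] [  5.  -7. -40.] [ 10.  12. -33.]
dpos [-112.1  -73.5   12. ] drot [-0.3   0.01 -0.03]
```

View pics/w5.png

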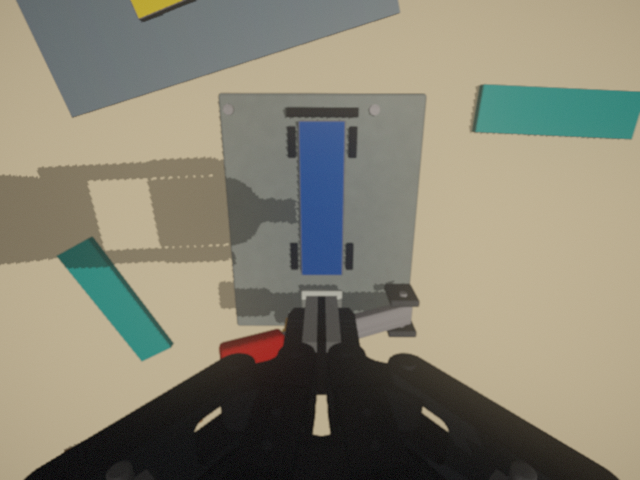

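The blue panel lies between the four guides at (322,197), blue face up. The stop is at (322,112) and the jaw lip at (322,295), clear of the panel's end. Next, the lever, with the fingers shut.

```bash
python3 -c "
from h import *
go(.4848,-.1763,.12,74.2)"
```

```text
dpos [-114.5  -65.8   92. ] drot [-0.3   0.01 -0.03]
```

Emit:
apply_moves(delta_pos=[[-60,-33,0],[-114,-66,0],[-114,-66,0],[-114,-66,50],[-114,-66,92],[-114,-66,92],[-114,-66,92]], delta_rot=[[0,0,0],[0,0,0],[0,0,0],[0,0,0],[0,0,0],[0,0,0],[0,0,0]], grip=[0,0,0,0,0,0,0])

```text
time_s: 12.35
eef_pos: [0.4876, -0.1761, 0.1239]
ee_rot: [3.141, -0.0, 1.295]
force: [0.8, 0.3, 1.1]
grip_width: 0.0003
grasp_force: 0.0
```

Run:
```python
from h import *
s=sensors.read_state(); print(s["eef_pos"],s["force"],s["joints"])
im,_=camera("side"); save("s6.png",cv2.resize(im[120:300,220:440],None,fx=3,fy=3)); 
c=cam("wrist"); im,d=camera("wrist"); save("w6.png",im)
```

```text
[ 0.48758318 -0.17613818  0.12388722] [0.83922293 0.28272974 1.13727574] [-4.50350150e-01 -1.12449765e-01  2.01372758e+00  2.02481506e-04
  1.23954281e+00 -1.74691451e-01]
```

View pics/s6.png

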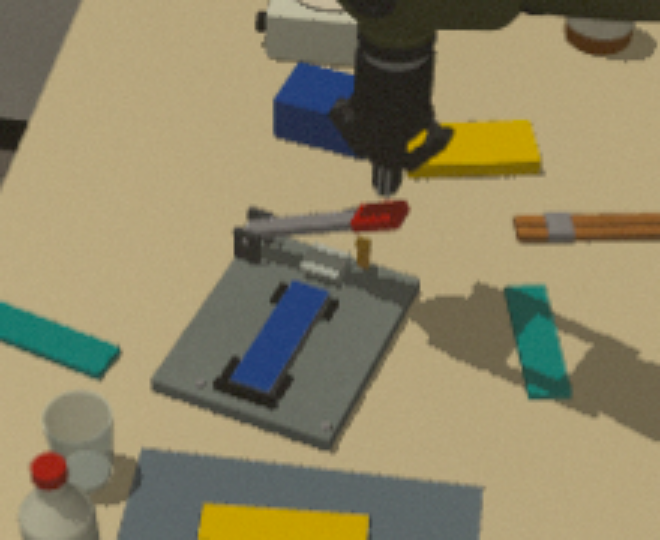

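The side crop shows the shut fingertips at (388,190), above the red pad at (382,215). The panel is flat in the bed, and the lever is still up. Pressing in stages.

Emit:
apply_moves(delta_pos=[[0,0,10],[0,0,20],[0,0,30],[0,0,40],[0,0,50],[0,0,60],[0,0,70],[0,0,75]], delta_rot=[[0,0,0],[0,0,0],[0,0,0],[0,0,0],[0,0,0],[0,0,0],[0,0,0],[0,0,0]], grip=[0,0,0,0,0,0,0,0])

```text
time_s: 13.45
eef_pos: [0.4861, -0.176, 0.047]
ee_rot: [-3.14, -0.0, 1.295]
force: [-2.2, 0.8, 6.8]
grip_width: 0.0002
grasp_force: 2.9
```

Emit:
apply_moves(delta_pos=[[0,0,5],[0,0,10],[0,0,15],[0,0,17],[0,0,17]], delta_rot=[[0,0,0],[0,0,0],[0,0,0],[0,0,0],[0,0,0]], grip=[0,0,0,0,0])

```text
time_s: 14.08
eef_pos: [0.487, -0.1762, 0.0307]
ee_rot: [3.141, -0.0, 1.294]
force: [0.2, -0.6, 0.2]
grip_width: -0.0001
grasp_force: 0.0
```

Run:
```python
from h import *
s=sensors.read_state(); print(s["force"],s["eef_pos"])
c=cam("side"); im,d=camera("side"); save("s7.png",cv2.resize(im[120:300,220:440],None,fx=3,fy=3))
H=hsv(im); ct=rect(((H[...,0]<8)|(H[...,0]>172))&(H[...,1]>150),(310,170,380,240)); print(ct.min(0),ct.max(0)); P=withdepth(c,ct,d); print(np.median(P,0),P.min(0),P.max(0))
```

```text
[ 0.20326959 -0.59548252  0.18978571] [ 0.48703922 -0.17622864  0.0307015 ]
[341 205] [359 214]
[ 0.47495108 -0.16510023  0.06283928] [ 0.44715817 -0.18759257  0.05359047] [ 0.50410728 -0.14265471  0.07822204]
```

View pics/s7.png

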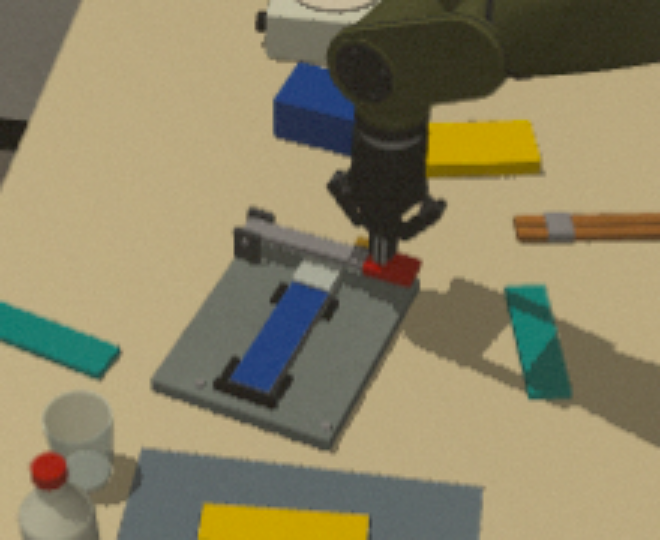

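The lever looks level (pad at (392,267), about 60 mm high), with no force on the fingers and the jaw over the panel's end. I'll press lightly against the stop to make sure, then retreat.

Emit:
apply_moves(delta_pos=[[0,0,2],[0,0,4],[0,0,4]], delta_rot=[[0,0,0],[0,0,0],[0,0,0]], grip=[0,0,0])

```text
time_s: 14.5
eef_pos: [0.4864, -0.1762, 0.0269]
ee_rot: [-3.141, 0.0, 1.295]
force: [-1.9, 0.1, 2.7]
grip_width: 0.0001
grasp_force: 1.3
```

Emit:
apply_moves(delta_pos=[[0,0,2],[0,0,3],[0,0,3]], delta_rot=[[0,0,0],[0,0,0],[0,0,0]], grip=[0,0,0])

```text
time_s: 14.88
eef_pos: [0.4865, -0.1763, 0.0254]
ee_rot: [-3.14, 0.0, 1.295]
force: [-6.8, 1.5, 12.5]
grip_width: -0.0002
grasp_force: 6.2
```

Emit:
apply_moves(delta_pos=[[0,0,2],[0,0,2],[0,0,-10],[0,0,-50],[0,0,-100],[0,0,-150],[0,0,-200],[0,0,-200],[0,0,-200],[0,0,-200],[0,0,-200]], delta_rot=[[0,0,0],[0,0,0],[0,0,0],[0,0,0],[0,0,0],[0,0,0],[0,0,0],[0,0,0],[0,0,0],[0,0,0],[0,0,0]], grip=[0,0,0,0,0,0,0,0,0,0,0])

```text
time_s: 16.25
eef_pos: [0.486, -0.1759, 0.2222]
ee_rot: [-3.139, -0.001, 1.295]
force: [0.4, 0.1, 0.2]
grip_width: -0.0003
grasp_force: 0.0
```

Run:
```python
from h import *
s=sensors.read_state(); print(s["force"],s["eef_pos"])
c=cam("side"); im,d=camera("side"); save("s8.png",cv2.resize(im[120:340,200:440],None,fx=2.5,fy=2.5))
H=hsv(im); ct=rect(((H[...,0]<8)|(H[...,0]>172))&(H[...,1]>150),(310,170,380,240)); print(ct.min(0),ct.max(0)); P=withdepth(c,[ct.mean(0)],d); print(P)
ct=rect((H[...,0]>105)&(H[...,0]<128)&(H[...,1]>150),(285,205,345,265)); print(describe(c,ct,.03))
```

```text
[0.43658575 0.07884786 0.16397948] [ 0.48604283 -0.17587834  0.22218887]
[341 203] [359 215]
[[ 0.47502044 -0.16451517  0.06218741]]
[581.6 -82.1 149.4  41.   74.2]
```

View pics/s8.png

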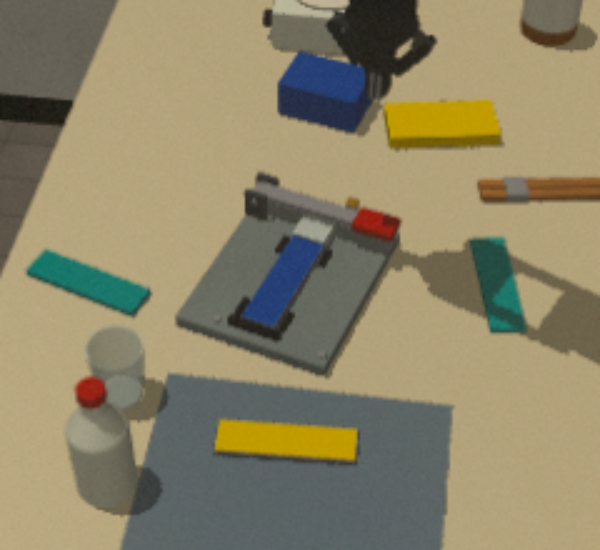

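The lever stays down on its own (pad (375,222), level). The panel lies flat and blue face up at (285,280), and nothing else has moved. Handing in.

```bash
python3 -c "
from station import manip; print(manip.finish_job())"
```

```text
the job is handed in; nothing more can be done
None
```

The blue panel lies flat, blue face up, in the clamp bed, the lever is down and held by its catch with the robot clear, nothing else looks moved, and the job was handed in at about 16 s.

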